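# Start the hob: press its keys in order

## Task

Start the hob under the saucepan: with a fingertip, lightly press down the red mains key, then the green heat key, then the yellow boost key, in that order, each far enough to stay down. Leave the blue child-lock key up, do not lean hard on the keys or the hob, and leave the saucepan, the grater and the jar standing where they are.

Things in the scene. Friction and masses are not known exactly. Their poses are not given: they have to be found in the camera images.
- hob: portable hob, 360 (x) by 300 (y) mm, top surface 60 mm above the counter, fixed; origin at the centre of its underside. Its own -x end carries a white control strip with four round keys in one row along its y axis (pitch 65 mm, centred, 135 mm from the hob's centre towards -x); the rest of the top is dark glass with the cooking zone. Which key is in which place varies.
- red_top (a point): centre of the top face of the red mains key, a round red rubber cap 28 mm across that goes straight down into the hob; up, its top is 82 mm above the counter (22 mm above the strip); fully down, 72 mm. The cap itself is springy: under the finger it also sinks 0.5 mm per newton (8 mm at most) and springs back on release. The point moves with the cap
- red_key (a joint): how far the red key has latched down, without the cap's own give: 0 = up, 0.010 m = fully down. No spring: it gives way at about 2.5 N, stays where it is left, and counts as down beyond 0.005 m (half its travel)
- red_seat: the red key's fixed dark steel collar, 40 mm across, 2 mm high, on the control strip round the red key; origin at the centre of its underside, 60 mm above the counter
- green_top (a point): centre of the top face of the green heat key, a round green rubber cap 28 mm across that goes straight down into the hob; up, its top is 82 mm above the counter (22 mm above the strip); fully down, 72 mm. The cap itself is springy: under the finger it also sinks 0.5 mm per newton (8 mm at most) and springs back on release. The point moves with the cap
- green_key (a joint): how far the green key has latched down, without the cap's own give: 0 = up, 0.010 m = fully down. No spring: it gives way at about 2.5 N, stays where it is left, and counts as down beyond 0.005 m (half its travel)
- green_seat: the green key's fixed dark steel collar, 40 mm across, 2 mm high, on the control strip round the green key; origin at the centre of its underside, 60 mm above the counter
- yellow_top (a point): centre of the top face of the yellow boost key, a round yellow rubber cap 28 mm across that goes straight down into the hob; up, its top is 82 mm above the counter (22 mm above the strip); fully down, 72 mm. The cap itself is springy: under the finger it also sinks 0.5 mm per newton (8 mm at most) and springs back on release. The point moves with the cap
- yellow_key (a joint): how far the yellow key has latched down, without the cap's own give: 0 = up, 0.010 m = fully down. No spring: it gives way at about 2.5 N, stays where it is left, and counts as down beyond 0.005 m (half its travel)
- yellow_seat: the yellow key's fixed dark steel collar, 40 mm across, 2 mm high, on the control strip round the yellow key; origin at the centre of its underside, 60 mm above the counter
- blue_top (a point): centre of the top face of the blue child-lock key, a round blue rubber cap 28 mm across that goes straight down into the hob; up, its top is 82 mm above the counter (22 mm above the strip); fully down, 72 mm. The cap itself is springy: under the finger it also sinks 0.5 mm per newton (8 mm at most) and springs back on release. The point moves with the cap
- blue_key (a joint): how far the blue key has latched down, without the cap's own give: 0 = up, 0.010 m = fully down. No spring: it gives way at about 2.5 N, stays where it is left, and counts as down beyond 0.005 m (half its travel)
- blue_seat: the blue key's fixed dark steel collar, 40 mm across, 2 mm high, on the control strip round the blue key; origin at the centre of its underside, 60 mm above the counter
- saucepan: loose steel saucepan on the cooking zone, 160 mm across, 65 mm high, with a black handle reaching 210 mm from its centre along its x axis, away from the keys; origin at the centre of its underside
- grater: loose steel box grater, 82 by 106 mm at its foot, 228 mm tall with its handle, on the counter beside the hob; origin at the centre of its underside
- jar: loose amber glass jar with white lid, 72 mm across, 120 mm tall, on the counter beside the hob; origin at the centre of its underside

How it is judged:
On the way, in this order (a step that is already met when the one before it is completed fails the run):
1. the red key is pressed down by a finger (value of joint red_key above 0.005 m and contact force between the fingers and red_seat above 0.1 N), for 0.02 s.
2. the green key is pressed down by a finger (value of joint green_key above 0.005 m and contact force between the fingers and green_seat above 0.1 N), for 0.02 s.
3. the yellow key is pressed down by a finger (value of joint yellow_key above 0.005 m and contact force between the fingers and yellow_seat above 0.1 N), for 0.02 s.
At the end, for the whole second after the job is handed in: the red, green and yellow keys are down (more than 5 mm of their 10 mm travel), the blue key is up (less than 3 mm), and saucepan, grater and jar stand upright within 20 mm of where they were (value of joint each of red_key, green_key, yellow_key above 0.005 m and value of joint blue_key below 0.003 m and distance of each of saucepan, grater, jar from where it was at the start of the episode below 0.02 m and angle between each of saucepan, grater, jar's own z axis and vertical below 0.1 rad); the robot touches nothing.
It fails at once if the green key is pressed (over 3 mm) before the red key is down (value of joint green_key above 0.003 m and value of joint red_key below 0.005 m).
It fails at once if the yellow key is pressed (over 3 mm) before the green key is down (value of joint yellow_key above 0.003 m and value of joint green_key below 0.005 m).
It fails at once if the blue key is pressed (over 3 mm) (value of joint blue_key above 0.003 m).
It fails at once if the robot presses a key or the hob with more than 25 N (contact force between any of the arm, the fingers and red_seat above 25 N or contact force between any of the arm, the fingers and green_seat above 25 N or contact force between any of the arm, the fingers and yellow_seat above 25 N or contact force between any of the arm, the fingers and blue_seat above 25 N or contact force between any of the arm, the fingers and hob above 25 N).
It fails at once if the saucepan, grater or jar is lifted, pushed over 20 mm or tipped (distance of any of saucepan, grater, jar from where it was at the start of the episode above 0.02 m or angle between any of saucepan, grater, jar's own z axis and vertical above 0.15 rad).
It also fails if it takes over 43 s, if anything falls off the work surface, if the arm or the gripper's body presses on something with over 40 N, if the wrist force passes 120 N, or if a joint passes its speed limit or range.

## Robot

A 6-joint arm with a two-finger parallel gripper is mounted at the origin on the work surface. World frame = base frame: x ahead of the robot, y to its left, z up, the work surface at z = 0. Lengths are in m, angles in rad, forces in N, time in s.
With the tool pointing down it reaches from about 0.375 to 0.9 m from the base axis. Payload 3.1 kg.
Tool frame: the origin (TCP) lies midway between the tips of the shut fingers; the grasp point (between the pads) lies 19 mm behind it (manip.pinch_z is the distance from the TCP to the grasp point, in m); z points along the fingers, y is the line along which they close (so a half turn about z gives the same grasp; the last joint's range is limited). The gripper opens to 85 mm and grips with 20 to 120 N. Pads are 22 mm wide; open, the fingers measure 114 mm over their backs; the gripper's body (76 mm by 85 mm) begins 54 mm behind the grasp point. The pads swing forward as they close: fully open they stand 13 mm farther back than shut.
Start: joints at [0.924, 0.527, 1.433, -0, 1.181, -0.178], TCP at [0.282, 0.558, 0.231] pointing down, gripper open.
Joint ranges: [-3.08, 3.08], [-0.75, 2.2], [0.22, 2.44], [-1.43, 4.57], [0, 2.65], [-2.85, 2.85]. Speed limits (rad/s): [2.79, 2.79, 3.14, 3.14, 3.14, 3.14].

## Interface

Orientations are given as a unit quaternion [x, y, z, w].
In Python, from station import manip, viewer, ticket gives the robot as it stands.
- The arm moves only by the shell command python3 -m creep 'ROWS' [FORCE]. ROWS is JSON, a list of rows, each an object with "slide": the shift along the tool's x, y, z in cm, a list of three; "angular": the turn, a rotation vector about the tool's x, y, z in rad, a list of three; "claw": the opening, from -1 (shut) to 1 (fully open). A call has 1 to 10 rows; each row shifts and turns the commanded pose from where the row before left it, along the tool's axes as they then stand; what a row does not reach is not made up. A row lasts 1/12 s, in which the tool goes at most 41.7 mm and 7.16 degrees, less where a joint would pass 70% of its speed; a pose out of reach is approached as far as the arm can. A call with a gripper value outside its range is refused whole. The fingers move at their own pace and stop on an object; FORCE is the grip in N (left out, the last holds). Time passes only in rows, so rows that do not move let the fingers close. It gives the time, the measured TCP pose, the force, the opening and the grip force at its end, in the units of the state.
- manip.sense(): the state, without advancing time (a new reading comes with each control period).
- viewer.snapshot(name): name is "side" or "top" or "wrist"; returns the picture (480x640x3 uint8, blue, green, red); there is no depth.
- viewer.calibration(name): a dict with "fov_y" (degrees; the focal length in pixels is half the picture's height over the tangent of half this angle, whatever the lens; pixels are square), "cx", "cy" (the principal point, pixels), "T" (4x4, takes a point from camera to world coordinates); the wrist camera has in their place "tool_from_camera" (4x4, takes a point from camera to tool coordinates, whose origin is the TCP and whose axes are the flange's). Camera axes: x right, y up, looking along -z (the intrinsics and any distortion apply to the point x, -y, -z); pixel columns grow to the right and rows downward; lengths in m; the calibration is good to about 2 mm. A picture is of the moment at which its call begins: read the wrist's pose just before it. calibration takes no time and is no camera call.
- ticket.sign_off(): hands the job in; it is judged then, once.
The state is a dict: "t": time; "q": joint angles; "qd": joint speeds; "tau": joint torques, N m; "tcp_pos": TCP position; "tool_rot": TCP orientation; "force": force on the tool from outside, world axes, zero at the start; "ft_torque": the same for the moment, N m; "finger_gap": opening from 0.0 (shut) to 1.0 (fully open); "gripper_force": force on a finger pad.
Only numpy, scipy, OpenCV 4.12 (cv2) and the standard library are available. Lean on these libraries where they do the work, as an engineer would, in place of code of your own. Each camera call takes 0.05 s, during which the arm holds its last target. There are 200 camera calls.

## Working session

There is one attempt and no reset: what is moved stays moved. The work goes in short steps, Python scripts to look and compute and a shell command to move; the robot and the scene stay as the last step left them, time stands still between calls to the robot, and variables do not carry over. Pictures are saved under pics/ and viewed, at most 10 in all, crops included, and the job is handed in when it is done.

```bash
mkdir -p pics; python3 - <<'E'
from station import manip, viewer
import cv2
s=manip.sense();print({k:s[k] for k in('t','tcp_pos','tool_rot','force','finger_gap')})
for n in('top','side'):
    cv2.imwrite(f'pics/{n}0.png',viewer.snapshot(n)); print(n,viewer.calibration(n))
print(viewer.calibration('wrist'))
E
```

```text
{'t': 0.0, 'tcp_pos': array([0.2813629 , 0.55728778, 0.2303339 ]), 'tool_rot': array([ 2.31756606e-01,  9.72773185e-01, -1.00796991e-03, -4.37099970e-04]), 'force': array([ 0.39574578, -0.00207645,  0.01871875]), 'finger_gap': 0.9980795461634473}
top {'fov_y': 48.19917155919438, 'cx': 325.91956591513326, 'cy': 238.13047581649994, 'T': array([[-0.00802247,  0.99660527, -0.08193637,  0.52689686],
       [-0.99991058, -0.00887174, -0.01000614,  0.0471277 ],
       [-0.01069909,  0.08184877,  0.99658733,  1.04740317],
       [ 0.        ,  0.        ,  0.        ,  1.        ]])}
side {'fov_y': 56.625472151387584, 'cx': 309.6984169472104, 'cy': 242.91883189453472, 'T': array([[ 0.74436378,  0.38902147, -0.54275672,  0.15574296],
       [-0.66776299,  0.4383698 , -0.60160162, -0.45579493],
       [ 0.00389221,  0.81024331,  0.58608074,  0.58075968],
       [ 0.        ,  0.        ,  0.        ,  1.        ]])}
{'fov_y': 60.79581938027558, 'cx': 326.5411008415278, 'cy': 241.76488443657726, 'tool_from_camera': array([[-2.66526941e-04,  9.53500579e-01,  3.01391067e-01,
         7.61330428e-02],
       [ 9.99999964e-01,  2.58841464e-04,  6.54347370e-05,
         6.95711431e-04],
       [-1.56204455e-05,  3.01391074e-01, -9.53500614e-01,
        -1.43923864e-01],
       [ 0.00000000e+00,  0.00000000e+00,  0.00000000e+00,
         1.00000000e+00]])}
```

View pics/top0.png

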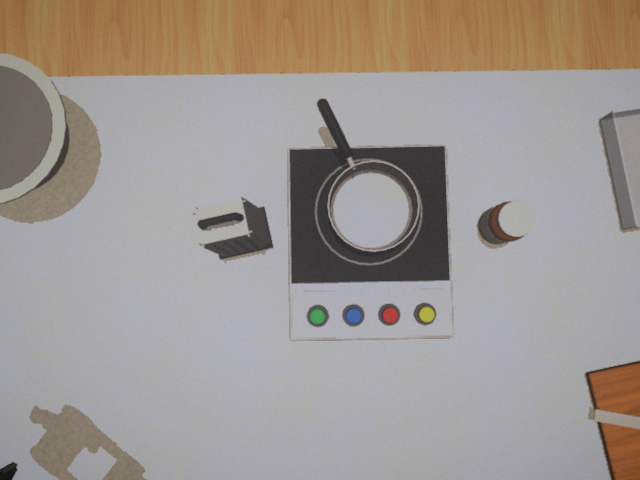

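View pics/side0.png

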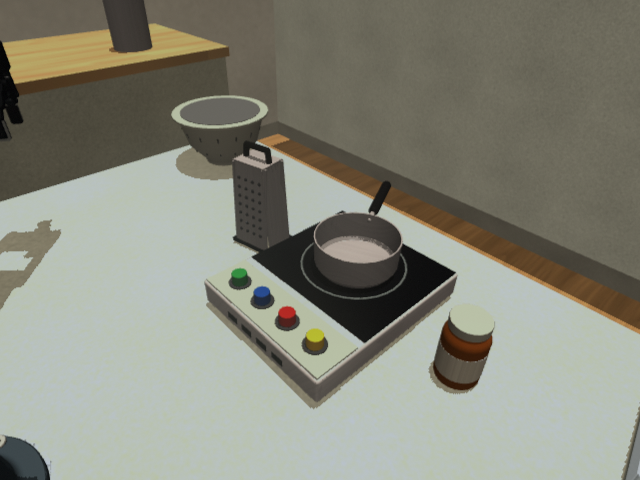

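Top view: green (317,315), blue (353,315), red (390,314), yellow (426,314). The pan sits at (370,210), the grater at (230,230) and the jar at (510,222). The side view shows the same order, with all keys up.

```bash
cat > h.py <<'E'
import numpy as np, cv2
from station import manip, viewer
from scipy.spatial.transform import Rotation as R
def ray(n,uv,T=None):
    c=viewer.calibration(n); f=240/np.tan(np.radians(c['fov_y']/2))
    T=c['T'] if T is None else T
    d=T[:3,:3]@np.array([(uv[0]-c['cx'])/f,-(uv[1]-c['cy'])/f,-1]); return T[:3,3],d
def plane(n,uv,z,T=None):
    o,d=ray(n,uv,T); return o+d*(z-o[2])/d[2]
H={'red':[(0,6),(174,180)],'green':[(45,80)],'yellow':[(24,35)],'blue':[(100,125)]}
def caps(im,amin=60,amax=1e5,thr=110):
    h=cv2.cvtColor(im,cv2.COLOR_BGR2HSV); out={}
    for k,rs in H.items():
        m=sum(cv2.inRange(h,(a,thr,60),(b,255,255)) for a,b in rs)
        n,_,st,ce=cv2.connectedComponentsWithStats(m)
        out[k]=[(ce[i].round(1),st[i,4]) for i in range(1,n) if amin<st[i,4]<amax]
    return out
E
python3 - <<'E'
from h import *
roi={'top':(280,460,290,340),'side':(200,350,255,365)}
P={}
for n in roi:
    x0,x1,y0,y1=roi[n]; c=caps(cv2.imread(f'pics/{n}0.png')[y0:y1,x0:x1])
    for k,v in c.items():
        v=max(v,key=lambda a:a[1]); uv=v[0]+[x0,y0]; P[n,k]=uv
        print(n,k,uv,v[1],plane(n,uv,.082 if n=='top' else .078).round(4))
for k in H:
    A=[];b=[]
    for n in roi:
        o,d=ray(n,P[n,k]);d/=np.linalg.norm(d);M=np.eye(3)-np.outer(d,d);A.append(M);b.append(M@o)
    print(k,np.linalg.lstsq(np.vstack(A),np.hstack(b),rcond=None)[0].round(4))
for name,uv,z in[('corners',(290,338),.06),('',(452,335),.06),('',(445,147),.06),('',(289,149),.06),('pan rim',(376,205),.125),('grater top',(222,221),.21),('jarlid',(515,219),.12)]: print(name,plane('top',uv,z).round(4))
E
```

```text
top red [389.8 314.7] 197 [ 0.4683 -0.0559  0.082 ]
top green [317.1 316.1] 171 [0.4668 0.0737 0.082 ]
top yellow [426.2 314.1] 191 [ 0.4689 -0.1207  0.082 ]
top blue [353.3 315.3] 178 [0.4677 0.0091 0.082 ]
side red [286.8 316.3] 307 [ 0.4634 -0.062   0.078 ]
side green [238.9 273.4] 124 [0.4672 0.0748 0.078 ]
side yellow [314.7 335.2] 196 [ 0.4695 -0.1201  0.078 ]
side blue [261.4 292.7] 159 [0.4666 0.0083 0.078 ]
red [ 0.4676 -0.057   0.0714]
green [0.4666 0.0738 0.079 ]
yellow [ 0.4687 -0.1211  0.0794]
blue [0.4673 0.009  0.0771]
corners [0.4263 0.1239 0.06  ]
 [ 0.4296 -0.1704  0.06  ]
 [ 0.7769 -0.1668  0.06  ]
 [0.7762 0.1249 0.06  ]
pan rim [ 0.6595 -0.0308  0.125 ]
grater top [0.6242 0.2188 0.21  ]
jarlid [ 0.6335 -0.2715  0.12  ]
```

The keys measure about 65 mm apart at z ≈ 0.08, which matches the spec, as do the hob's corners. I'll shut the fingers and travel to above red.

```bash
python3 -m creep '[{"slide":[-2.7,-2.8,0],"angular":[0,0,0],"claw":-1},{"slide":[-2.7,-2.8,0],"angular":[0,0,0],"claw":-1},{"slide":[-2.7,-2.8,0],"angular":[0,0,0],"claw":-1},{"slide":[-2.7,-2.8,0],"angular":[0,0,0],"claw":-1},{"slide":[-2.7,-2.8,0],"angular":[0,0,0],"claw":-1},{"slide":[-2.7,-2.8,0],"angular":[0,0,0],"claw":-1},{"slide":[-2.7,-2.8,0],"angular":[0,0,0],"claw":-1},{"slide":[-2.7,-2.8,0],"angular":[0,0,0],"claw":-1},{"slide":[-2.7,-2.8,0],"angular":[0,0,0],"claw":-1},{"slide":[-2.7,-2.8,0],"angular":[0,0,0],"claw":-1}]' 20
python3 -m creep '[{"slide":[-2.7,-2.8,0],"angular":[0,0,0],"claw":-1},{"slide":[-2.7,-2.8,0],"angular":[0,0,0],"claw":-1},{"slide":[-2.7,-2.8,0],"angular":[0,0,0],"claw":-1},{"slide":[-2.7,-2.8,0],"angular":[0,0,0],"claw":-1},{"slide":[-2.7,-2.8,2],"angular":[0,0,0],"claw":-1},{"slide":[-2.7,-2.8,3],"angular":[0,0,0],"claw":-1},{"slide":[0,0,0],"angular":[0,0,0],"claw":-1},{"slide":[0,0,0],"angular":[0,0,0],"claw":-1}]'
python3 - <<'E'
from h import *
s=manip.sense();im=viewer.snapshot('wrist');cv2.imwrite('pics/w1.png',im)
T=np.eye(4);T[:3,:3]=R.from_quat(s['tool_rot']).as_matrix();T[:3,3]=s['tcp_pos']
print(s['t'],s['tcp_pos'],s['tool_rot'],s['force'],s['finger_gap'])
T2=T@viewer.calibration('wrist')['tool_from_camera']
for k,v in caps(im,300).items():
    for c,a in v:
        p=plane('wrist',c,.082,T2);print(k,c,a,p.round(4),'tool cm',(np.linalg.inv(T)@np.r_[p,1]).round(4)[:3]*100)
E
```

```text
t: 0.93
tcp_pos: [0.3964, 0.1844, 0.2312]
tool_rot: [0.232, 0.973, -0.0, -0.0]
force: [0.9, 0.5, -0.7]
finger_gap: 0.003
gripper_force: 0.0
t: 1.6
tcp_pos: [0.4624, -0.0307, 0.1853]
tool_rot: [0.234, 0.972, 0.0, -0.002]
force: [0.3, 0.2, -0.3]
finger_gap: 0.002
gripper_force: 0.0
1.6 [ 0.46236003 -0.03071282  0.18529741] [ 2.33731080e-01  9.72299026e-01  2.46165765e-04 -2.08006325e-03] [ 0.27579552  0.2074426  -0.33071231] 0.001677196722652698
red [298.  262.2] 1628 [ 0.468  -0.0535  0.082 ] tool cm [-1.58 -1.77 10.32]
green [485.5 172.2] 1625 [0.4685 0.0743 0.082 ] tool cm [ 4.18  9.63 10.34]
yellow [212.4 308. ] 1230 [ 0.4707 -0.1198  0.082 ] tool cm [-4.83 -7.55 10.31]
blue [388.1 220.4] 1439 [0.4691 0.0097 0.082 ] tool cm [ 1.19  3.91 10.33]
```

View pics/w1.png

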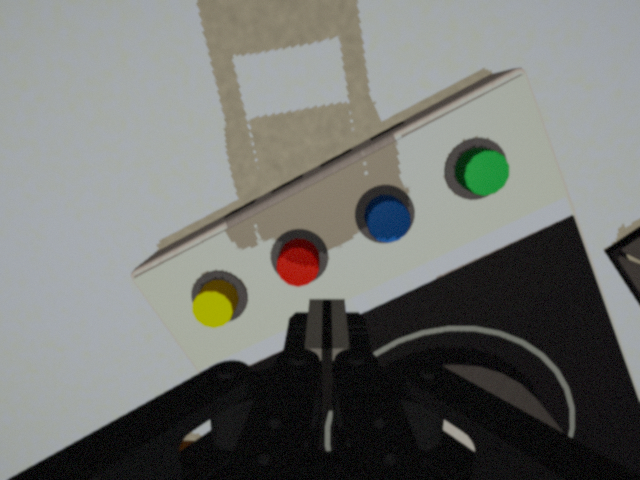

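The wrist view shows yellow (212,308), red (298,262), blue (388,220) and green (485,172), within about 2 mm of the fixed views. Next I'll hover just above red.

```bash
python3 -m creep '[{"slide":[-1.6,-1.9,1.0],"angular":[0,0,0],"claw":-1},{"slide":[0,0,2.7],"angular":[0,0,0],"claw":-1},{"slide":[0,0,2.7],"angular":[0,0,0],"claw":-1},{"slide":[0,0,2.6],"angular":[0,0,0],"claw":-1},{"slide":[0,0,0],"angular":[0,0,0],"claw":-1},{"slide":[0,0,0],"angular":[0,0,0],"claw":-1},{"slide":[0,0,0],"angular":[0,0,0],"claw":-1}]'
```

```text
t: 2.23
tcp_pos: [0.4694, -0.0528, 0.0982]
tool_rot: [0.231, 0.973, -0.0, 0.001]
force: [0.5, -0.2, -0.2]
finger_gap: -0.002
gripper_force: 0.0
```

```bash
python3 -m creep '[{"slide":[-0.1,-0.2,0.8],"angular":[0,0,0],"claw":-1},{"slide":[0,0,0.4],"angular":[0,0,0],"claw":-1},{"slide":[0,0,0.3],"angular":[0,0,0],"claw":-1},{"slide":[0,0,0],"angular":[0,0,0],"claw":-1},{"slide":[0,0,0],"angular":[0,0,0],"claw":-1}]'
python3 -m creep '[{"slide":[0,0,0.2],"angular":[0,0,0],"claw":-1},{"slide":[0,0,0.2],"angular":[0,0,0],"claw":-1},{"slide":[0,0,0],"angular":[0,0,0],"claw":-1},{"slide":[0,0,0],"angular":[0,0,0],"claw":-1}]'
```

```text
t: 2.65
tcp_pos: [0.4689, -0.0559, 0.082]
tool_rot: [0.232, 0.973, 0.0, 0.0]
force: [0.1, 1.0, 0.9]
finger_gap: -0.001
gripper_force: 0.1
t: 2.98
tcp_pos: [0.4689, -0.0559, 0.0778]
tool_rot: [0.232, 0.973, -0.0, 0.0]
force: [0.1, -0.1, 1.2]
finger_gap: 0.0
gripper_force: 0.9
```

```bash
python3 -m creep '[{"slide":[0,0,0.2],"angular":[0,0,0],"claw":-1},{"slide":[0,0,0.2],"angular":[0,0,0],"claw":-1},{"slide":[0,0,0],"angular":[0,0,0],"claw":-1},{"slide":[0,0,0],"angular":[0,0,0],"claw":-1}]'
```

```text
t: 3.32
tcp_pos: [0.4689, -0.0559, 0.0737]
tool_rot: [0.232, 0.973, -0.0, 0.0]
force: [0.4, 0.0, 1.4]
finger_gap: -0.0
gripper_force: 0.8
```

```bash
python3 -m creep '[{"slide":[0,0,0.2],"angular":[0,0,0],"claw":-1},{"slide":[0,0,0.2],"angular":[0,0,0],"claw":-1},{"slide":[0,0,0],"angular":[0,0,0],"claw":-1},{"slide":[0,0,0],"angular":[0,0,0],"claw":-1}]'
python3 -m creep '[{"slide":[0,0,0.1],"angular":[0,0,0],"claw":-1},{"slide":[0,0,0],"angular":[0,0,0],"claw":-1},{"slide":[0,0,0],"angular":[0,0,0],"claw":-1}]'
```

```text
t: 3.65
tcp_pos: [0.469, -0.0559, 0.0699]
tool_rot: [0.232, 0.973, -0.0, 0.0]
force: [-0.4, -1.2, 4.4]
finger_gap: 0.001
gripper_force: 2.1
t: 3.9
tcp_pos: [0.4689, -0.0559, 0.069]
tool_rot: [0.232, 0.973, -0.0, 0.0]
force: [-0.4, -0.2, 7.2]
finger_gap: 0.001
gripper_force: 2.9
```

Force rises steadily with depth now, so red is bottomed. Lift, then cross high over blue to green.

```bash
python3 -m creep '[{"slide":[0,0,-2],"angular":[0,0,0],"claw":-1},{"slide":[0,0,-2],"angular":[0,0,0],"claw":-1},{"slide":[0,0,-2],"angular":[0,0,0],"claw":-1},{"slide":[1.5,2.9,0],"angular":[0,0,0],"claw":-1},{"slide":[1.5,2.9,0],"angular":[0,0,0],"claw":-1},{"slide":[1.5,2.9,0],"angular":[0,0,0],"claw":-1},{"slide":[1.4,2.9,0],"angular":[0,0,0],"claw":-1},{"slide":[0,0,0],"angular":[0,0,0],"claw":-1},{"slide":[0,0,0],"angular":[0,0,0],"claw":-1},{"slide":[0,0,0],"angular":[0,0,0],"claw":-1}]'
python3 - <<'E'
from h import *
s=manip.sense();im=viewer.snapshot('wrist');cv2.imwrite('pics/w2.png',im)
cv2.imwrite('pics/t2.png',viewer.snapshot('side')[200:420,150:400])
T=np.eye(4);T[:3,:3]=R.from_quat(s['tool_rot']).as_matrix();T[:3,3]=s['tcp_pos']
print(s['t'],s['tcp_pos'],s['force'])
T2=T@viewer.calibration('wrist')['tool_from_camera']
for k,v in caps(im,300).items():
    for c,a in v: print(k,c,a,plane('wrist',c,.082,T2).round(4))
E
```

```text
t: 4.73
tcp_pos: [0.4681, 0.0742, 0.1285]
tool_rot: [0.231, 0.973, -0.0, -0.0]
force: [0.3, -0.6, 0.2]
finger_gap: -0.004
gripper_force: 0.0
4.7333 [0.46807564 0.07423995 0.12848282] [ 0.25908282 -0.61016785  0.2479195 ]
red [124.6 361.5] 1917 [ 0.4655 -0.0454  0.082 ]
green [326.3 273. ] 2073 [0.4687 0.0745 0.082 ]
yellow [ 21.1 420.6] 1473 [ 0.471  -0.1203  0.082 ]
blue [215.8 326.2] 1854 [0.4693 0.0096 0.082 ]
```

View pics/t2.png

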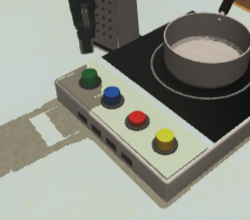

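Red at (137,118) in the crop is clearly sunk; green (90,77), blue (111,95) and yellow (165,140) are up, and the finger is over green. Next I press green.

```bash
python3 -m creep '[{"slide":[0,0,2.0],"angular":[0,0,0],"claw":-1},{"slide":[0,0,1.6],"angular":[0,0,0],"claw":-1},{"slide":[0,0,0.8],"angular":[0,0,0],"claw":-1},{"slide":[0,0,0.2],"angular":[0,0,0],"claw":-1},{"slide":[0,0,0],"angular":[0,0,0],"claw":-1},{"slide":[0,0,0.2],"angular":[0,0,0],"claw":-1},{"slide":[0,0,0.2],"angular":[0,0,0],"claw":-1},{"slide":[0,0,0.2],"angular":[0,0,0],"claw":-1},{"slide":[0,0,0],"angular":[0,0,0],"claw":-1},{"slide":[0,0,0],"angular":[0,0,0],"claw":-1}]'
python3 -m creep '[{"slide":[0,0,0.2],"angular":[0,0,0],"claw":-1},{"slide":[0,0,0.2],"angular":[0,0,0],"claw":-1},{"slide":[0,0,0.1],"angular":[0,0,0],"claw":-1},{"slide":[0,0,0],"angular":[0,0,0],"claw":-1},{"slide":[0,0,0],"angular":[0,0,0],"claw":-1}]'
```

```text
t: 5.67
tcp_pos: [0.4689, 0.0742, 0.0772]
tool_rot: [0.232, 0.973, 0.0, 0.001]
force: [0.2, -1.6, 2.0]
finger_gap: -0.003
gripper_force: 0.9
t: 6.08
tcp_pos: [0.4688, 0.0743, 0.0718]
tool_rot: [0.232, 0.973, 0.0, 0.0]
force: [0.8, -1.2, 1.5]
finger_gap: 0.0
gripper_force: 0.8
```

```bash
python3 -m creep '[{"slide":[0,0,0.2],"angular":[0,0,0],"claw":-1},{"slide":[0,0,0.1],"angular":[0,0,0],"claw":-1},{"slide":[0,0,0],"angular":[0,0,0],"claw":-1},{"slide":[0,0,0],"angular":[0,0,0],"claw":-1}]'
```

```text
t: 6.42
tcp_pos: [0.4689, 0.0743, 0.0691]
tool_rot: [0.232, 0.973, 0.0, 0.001]
force: [0.5, -0.5, 6.4]
finger_gap: 0.004
gripper_force: 2.9
```

Green is bottomed. Now over to yellow.

```bash
python3 -m creep '[{"slide":[0,0,-2],"angular":[0,0,0],"claw":-1},{"slide":[0,0,-2],"angular":[0,0,0],"claw":-1},{"slide":[0,0,-2],"angular":[0,0,0],"claw":-1},{"slide":[-1.8,-3.5,0],"angular":[0,0,0],"claw":-1},{"slide":[-1.8,-3.5,0],"angular":[0,0,0],"claw":-1},{"slide":[-1.8,-3.5,0],"angular":[0,0,0],"claw":-1},{"slide":[-1.7,-3.5,0],"angular":[0,0,0],"claw":-1},{"slide":[-1.7,-3.4,0],"angular":[0,0,0],"claw":-1},{"slide":[0,0,0],"angular":[0,0,0],"claw":-1},{"slide":[0,0,0],"angular":[0,0,0],"claw":-1}]'
python3 - <<'E'
from h import *
s=manip.sense();im=viewer.snapshot('wrist')
T=np.eye(4);T[:3,:3]=R.from_quat(s['tool_rot']).as_matrix();T[:3,3]=s['tcp_pos']
print(s['t'],s['tcp_pos'],s['force'])
T2=T@viewer.calibration('wrist')['tool_from_camera']
for k,v in caps(im,300).items():
    for c,a in v: print(k,c,a,plane('wrist',c,.082,T2).round(4))
cv2.imwrite('pics/t3.png',viewer.snapshot('side')[200:420,150:400])
E
```

```text
t: 7.25
tcp_pos: [0.4681, -0.1222, 0.1283]
tool_rot: [0.234, 0.972, 0.0, -0.001]
force: [-0.2, -0.2, -0.5]
finger_gap: 0.001
gripper_force: 0.0
7.25 [ 0.46805279 -0.12222899  0.12831245] [-0.17022847 -0.16100613 -0.4697827 ]
red [444.9 210.6] 2548 [ 0.4659 -0.057   0.082 ]
yellow [329.  271.8] 870 [ 0.4686 -0.1204  0.082 ]
blue [583.3 152. ] 2810 [0.4692 0.0096 0.082 ]
```

View pics/t3.png

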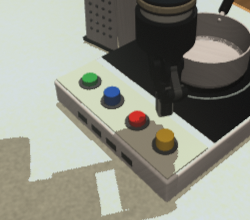

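Green (90,80) and red (137,120) are sunk; blue (111,96) and yellow (165,140) are up. Now I press yellow.

```bash
python3 -m creep '[{"slide":[0.1,0.1,2.0],"angular":[0,0,0],"claw":-1},{"slide":[0,0,1.6],"angular":[0,0,0],"claw":-1},{"slide":[0,0,0.8],"angular":[0,0,0],"claw":-1},{"slide":[0,0,0.2],"angular":[0,0,0],"claw":-1},{"slide":[0,0,0],"angular":[0,0,0],"claw":-1},{"slide":[0,0,0.2],"angular":[0,0,0],"claw":-1},{"slide":[0,0,0.2],"angular":[0,0,0],"claw":-1},{"slide":[0,0,0.2],"angular":[0,0,0],"claw":-1},{"slide":[0,0,0],"angular":[0,0,0],"claw":-1},{"slide":[0,0,0],"angular":[0,0,0],"claw":-1}]'
python3 -m creep '[{"slide":[0,0,0.2],"angular":[0,0,0],"claw":-1},{"slide":[0,0,0.2],"angular":[0,0,0],"claw":-1},{"slide":[0,0,0.2],"angular":[0,0,0],"claw":-1},{"slide":[0,0,0.1],"angular":[0,0,0],"claw":-1},{"slide":[0,0,0],"angular":[0,0,0],"claw":-1},{"slide":[0,0,0],"angular":[0,0,0],"claw":-1}]'
```

```text
t: 8.18
tcp_pos: [0.4684, -0.1194, 0.0771]
tool_rot: [0.232, 0.973, -0.0, 0.0]
force: [0.7, 0.7, 0.8]
finger_gap: -0.002
gripper_force: 0.9
t: 8.68
tcp_pos: [0.4684, -0.1195, 0.0699]
tool_rot: [0.232, 0.973, -0.0, 0.0]
force: [1.3, 2.4, 4.0]
finger_gap: -0.002
gripper_force: 2.1
```

```bash
python3 -m creep '[{"slide":[0,0,0.1],"angular":[0,0,0],"claw":-1},{"slide":[0,0,0],"angular":[0,0,0],"claw":-1},{"slide":[0,0,0],"angular":[0,0,0],"claw":-1}]'
python3 -m creep '[{"slide":[0,0,-2],"angular":[0,0,0],"claw":-1},{"slide":[0,0,-3],"angular":[0,0,0],"claw":-1},{"slide":[0,0,-3],"angular":[0,0,0],"claw":-1},{"slide":[0,0,-3],"angular":[0,0,0],"claw":-1},{"slide":[0,0,-3],"angular":[0,0,0],"claw":-1},{"slide":[0,0,0],"angular":[0,0,0],"claw":-1},{"slide":[0,0,0],"angular":[0,0,0],"claw":-1},{"slide":[0,0,0],"angular":[0,0,0],"claw":-1}]'
python3 - <<'E'
from h import *
a=viewer.snapshot('side')[200:420,150:400];b=viewer.snapshot('top')[130:350,180:540]
cv2.imwrite('pics/t4.png',np.hstack([a,b]))
E
```

```text
t: 8.93
tcp_pos: [0.4684, -0.1195, 0.0691]
tool_rot: [0.232, 0.973, -0.0, 0.0]
force: [1.2, 2.3, 6.7]
finger_gap: 0.004
gripper_force: 2.9
t: 9.6
tcp_pos: [0.4672, -0.1192, 0.2081]
tool_rot: [0.232, 0.973, -0.0, -0.001]
force: [-0.1, -0.2, 0.2]
finger_gap: 0.001
gripper_force: 0.0
```

View pics/t4.png

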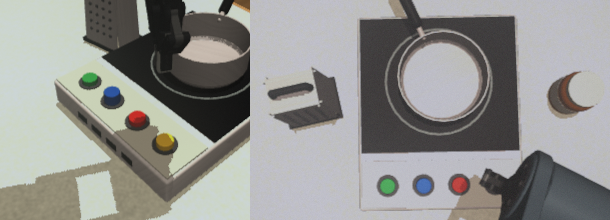

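Green (90,80), red (137,120) and yellow (165,143) are down and blue (111,96) is up. The pan, grater and jar have not moved, and the finger is clear, so I'm handing in.

```bash
python3 -c "
from station import ticket
print(ticket.sign_off())"
```

```text
the job is handed in; nothing more can be done
None
```

The red, green and yellow keys were pressed fully down in that order with about 7 N each; blue was left up, the saucepan, grater and jar look unmoved in the last pictures, and the job was handed in at about 10 s (no verdict was returned).

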